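# Find the missing hand weight and rack it with its twin

### The arm

A 6-joint arm with a two-finger parallel gripper is mounted at the origin on the work surface. World frame = base frame: x ahead of the robot, y to its left, z up, the work surface at z = 0. Lengths are in m, angles in rad, forces in N, time in s.
With the tool pointing down it reaches from about 0.35 to 0.975 m from the base axis. Payload 4.9 kg.
Tool frame: the origin (TCP) lies between the finger pads; the fingertips stand 19 mm ahead of it and the grasp point (between the pads) is the TCP; z points along the fingers, y is the line along which they close (so a half turn about z gives the same grasp; the last joint's range is limited). The gripper opens to 85 mm and grips with 20 to 120 N. Pads are 22 mm wide; open, the fingers measure 114 mm over their backs; the gripper's body (76 mm by 85 mm) begins 54 mm behind the grasp point. The pads swing forward as they close: fully open they stand 13 mm farther back than shut.
Start: joints at [-0.119, 0.053, 1.613, -0, 1.476, -0.119], TCP at [0.625, 0, 0.25] pointing down, gripper open.
Joint ranges: [-3.01, 3.01], [-1.01, 2.22], [0.06, 2.58], [-1.02, 4.17], [0.09, 2.62], [-3.14, 3.14]. Speed limits (rad/s): [2.57, 2.57, 3.14, 3.14, 3.14, 3.14].

### API

Orientations are given as a rotation vector (axis times angle).
In Python, from station import ctrl gives the robot as it stands. The module is installed in compiled form; this text tells all that it offers.
- The arm moves only by the tool servo_tool, never from a script. Its argument "increments" is a list that holds one entry, the list of rows, each a list of 5 numbers: the finger opening in cm, from 0 to 8.54, then the shift along the tool's x, y, z in cm, then the turn about the tool's z in degrees. A call has 1 to 5 rows; each row is the pose to reach, as a shift and turn from the pose commanded when the call began, along the tool's axes at that moment; what a row does not reach only later rows make up. A row lasts 1/10 s, in which the tool goes at most 50 mm and 8.59 degrees, less where a joint would pass 70% of its speed; a pose out of reach is approached as far as the arm can. A call with a gripper value outside its range is refused whole. The fingers move at their own pace and stop on an object; "newtons" is the grip in N (left out, the last holds). Time passes only in rows, so rows that repeat a pose let the fingers close. It gives the time, the measured TCP pose, the force, the opening and the grip force at its end, in the units of the state.
- ctrl.get_obs(): the state, without advancing time (a new reading comes with each control period).
- ctrl.get_image(name): name is "scene" or "side" or "wrist"; returns a dict with "img" (384x512x3 uint8, red, green, blue), "fx", "fy", "cx", "cy" (pixels), "rvec" (rotation vector, rad) and "tvec" (3), from world to camera coordinates, as OpenCV has them; the wrist camera has in their place "mount" (4x4, takes a point from camera to tool coordinates, whose origin is the TCP and whose axes are the flange's). Camera axes: x right, y down, z forward; pixel columns grow to the right and rows downward; lengths in m; the calibration is good to about 2 mm. A picture is of the moment at which its call begins: read the wrist's pose just before it. There is no depth.
- ctrl.finish_job(): hands the job in; it is judged then, once.
The state is a dict: "t": time; "q": joint angles; "dq": joint speeds; "effort": joint torques, N m; "tool_pos": TCP position; "tool_rot": TCP orientation; "contact_force": force on the tool from outside, world axes, zero at the start; "wrist_torque": the same for the moment, N m; "opening": finger opening in m; "grip_force": force on a finger pad.
Only numpy, scipy, OpenCV 4.12 (cv2) and the standard library are available. Lean on these libraries where they do the work, as an engineer would, in place of code of your own. Each camera call takes 0.05 s, during which the arm holds its last target. There are 200 camera calls.

### The job

One red hand weight is missing from the rack: look for it in the lidded boxes, the black one first, then the white, then the teal, swinging each lid well open and leaving it standing open, and open no more boxes than it takes to find it. Take the red weight out and set it gently, not dropped, into the rack's empty bay, lying flat on the slope lengthwise like its twin, then let go. Leave the twin, the other weights, the bottle and the tub where they are.

Things in the scene. Friction and masses are not known exactly. Their poses are not given: they have to be found in the camera images.
- box_black_in (a point): the black box, standing fast on the table: open-topped, 165 long (its x) by 140 wide (its y) by 55 high, walls and floor 5 thick; this point is the centre of its inner floor, z = 5 above the table; axes are the box's (x towards the lid's hinge, away from the robot)
- lid_black (a joint): hinge of the black lid, rad: 0 shut, grows as the front edge rises, 1.9 fully back (1.57 upright). A stiff friction hinge (0.18 N m; lid 0.15 kg): it stays where it is left
- lid_black_tab (a point): centre of the grey pull tab on the black lid (lid 165 x 140 x 8): block 26 (x) by 14 (y) by 34 high on the lid's top, centre 17 from its front edge; turns with the lid (x towards the hinge, y along it, z out of the lid's top). Pinched across its 14 mm, it can turn about y between the pads as the lid swings
- lid_black_hinge (a point): middle of the black lid's hinge line (along y) at the box's far top edge, 55.5 above the table; with the lid shut the tab's centre lies 148 nearer the robot and 25 higher; turns with the lid like the tab (its top faces away from the robot when it stands open)
- box_white_in (a point): the white box, standing fast on the table: open-topped, 165 long (its x) by 140 wide (its y) by 55 high, walls and floor 5 thick; this point is the centre of its inner floor, z = 5 above the table; axes are the box's (x towards the lid's hinge, away from the robot)
- lid_white (a joint): hinge of the white lid, rad: 0 shut, grows as the front edge rises, 1.9 fully back (1.57 upright). A stiff friction hinge (0.18 N m; lid 0.15 kg): it stays where it is left
- lid_white_tab (a point): centre of the black pull tab on the white lid (lid 165 x 140 x 8): block 26 (x) by 14 (y) by 34 high on the lid's top, centre 17 from its front edge; turns with the lid (x towards the hinge, y along it, z out of the lid's top). Pinched across its 14 mm, it can turn about y between the pads as the lid swings
- lid_white_hinge (a point): middle of the white lid's hinge line (along y) at the box's far top edge, 55.5 above the table; with the lid shut the tab's centre lies 148 nearer the robot and 25 higher; turns with the lid like the tab (its top faces away from the robot when it stands open)
- box_teal_in (a point): the teal box, standing fast on the table: open-topped, 165 long (its x) by 140 wide (its y) by 55 high, walls and floor 5 thick; this point is the centre of its inner floor, z = 5 above the table; axes are the box's (x towards the lid's hinge, away from the robot)
- lid_teal (a joint): hinge of the teal lid, rad: 0 shut, grows as the front edge rises, 1.9 fully back (1.57 upright). A stiff friction hinge (0.18 N m; lid 0.15 kg): it stays where it is left
- lid_teal_tab (a point): centre of the black pull tab on the teal lid (lid 165 x 140 x 8): block 26 (x) by 14 (y) by 34 high on the lid's top, centre 17 from its front edge; turns with the lid (x towards the hinge, y along it, z out of the lid's top). Pinched across its 14 mm, it can turn about y between the pads as the lid swings
- lid_teal_hinge (a point): middle of the teal lid's hinge line (along y) at the box's far top edge, 55.5 above the table; with the lid shut the tab's centre lies 148 nearer the robot and 25 higher; turns with the lid like the tab (its top faces away from the robot when it stands open)
- red_weight: the missing hand weight, 120 long, 0.35 to 0.65 kg: two red hexagonal heads 28 long, 45 across flats (52 across corners), on a steel handle 26 in diameter, 64 long; origin at its centre, x along its length, z up, a flat side down. It starts shut in any one of the three boxes, lengthwise in it to within 0.3 rad, its centre 27.5 above the table
- twin_weight: its twin, the same in shape and colour, already lying in the rack's other bay (on the robot's right)
- yellow_weight: same shape, 0.5 kg, yellow heads; lies in another of the boxes: not wanted
- grey_weight: same shape, 0.5 kg, grey heads; lies in the remaining box: not wanted
- rack: steel rack fixed on the table, 210 wide (y), 190 deep (x, away from the robot); origin under its middle. Its deck slopes 30 degrees, rising away from the robot, its middle 85 above the table; two bays, each floor 96 wide by 158 long, between side ribs 10 high and end lips 16 high (the lower front one red)
- rack_shelf (a point): middle of the front bar (8 thick, along y, 190 long) of the level wire shelf above the deck's rear: 20 behind the rack's middle, 219 above the table; the shelf runs 75 back from it to two posts at the rear corners. Because of it and the slope the tool has to lean about 30 degrees over the bay, fingers pointing away and down, square to the deck
- bay_empty (a point): where the centre of a weight lies when it is seated in the middle of the empty bay (on the robot's left): 22.7 off the deck, 105 above the table, 51 to the left of the rack's middle and 11 before it; x up the slope along the bay, y across it to the left, z square off the deck. The weight fits with about 19 play up and down the slope and 22 sideways
- bottle: bystander: teal drinking bottle, 70 in diameter, 200 high, origin under its centre
- tub: bystander: black tub with red cap, 90 in diameter, 110 high, origin under its centre
Not all that is in view belongs to the job. Leave any yellow look-alike of the part that bears box_teal_in alone.

How it is judged:
On the way, in this order (a step that is already met when the one before it is completed fails the run):
1. the box that holds the red weight stands well open (lid past 1.2 rad) ((((horizontal distance between red_weight and box_black_in below 0.06 m and height (world z) of red_weight below 0.06 m) and value of joint lid_black above 1.2 rad) or ((horizontal distance between red_weight and box_white_in below 0.06 m and height (world z) of red_weight below 0.06 m) and value of joint lid_white above 1.2 rad) or ((horizontal distance between red_weight and box_teal_in below 0.06 m and height (world z) of red_weight below 0.06 m) and value of joint lid_teal above 1.2 rad))), for 0.1 s.
2. the red weight is lifted clear of its box in the fingers (contact force between the fingers and red_weight above 1 N and height (world z) of red_weight above 0.12 m), for 0.1 s.
3. the red weight is brought down into the empty bay, still held (contact force between the fingers and red_weight above 1 N and x of red_weight in the frame of bay_empty between -0.026 and 0.026 m and y of red_weight in the frame of bay_empty between -0.026 and 0.026 m and z of red_weight in the frame of bay_empty below 0.014 m and angle between the x axis of red_weight and the x axis of bay_empty, either way round below 0.2 rad), for 0.05 s.
At the end, for the whole second after the job is handed in: Red weight released and at rest, flat in the empty bay: centre within 26 mm of the bay middle along and across the slope, 7 mm in height off the deck, 0.2 rad along the slope. Opened lids stand past 1.2 rad (black always), unopened ones below 0.25 rad (x of red_weight in the frame of bay_empty between -0.026 and 0.026 m and y of red_weight in the frame of bay_empty between -0.026 and 0.026 m and z of red_weight in the frame of bay_empty between -0.007 and 0.007 m and angle between the x axis of red_weight and the x axis of bay_empty, either way round below 0.2 rad and linear speed of red_weight below 0.02 m/s and value of joint lid_black above 1.2 rad and (value of joint lid_white above 1.2 rad or value of joint lid_white below 0.25 rad) and (value of joint lid_teal above 1.2 rad or value of joint lid_teal below 0.25 rad)); the robot touches nothing.
It fails at once if a box is opened before the one that comes ahead of it (black, white, teal) stands open ((value of joint lid_white above 0.3 rad and value of joint lid_black below 1 rad) or (value of joint lid_teal above 0.3 rad and value of joint lid_white below 1 rad)).
It fails at once if a further box is opened although the red weight lies in one already reached (((horizontal distance between red_weight and box_black_in below 0.06 m and height (world z) of red_weight below 0.06 m) and value of joint any of lid_white, lid_teal above 0.25 rad) or ((horizontal distance between red_weight and box_white_in below 0.06 m and height (world z) of red_weight below 0.06 m) and value of joint lid_teal above 0.25 rad)).
It fails at once if the twin is shifted by more than 15 mm (distance of twin_weight from where it was at the start of the episode above 0.015 m).
It fails at once if another weight is shifted by more than 30 mm (distance of any of yellow_weight, grey_weight from where it was at the start of the episode above 0.03 m).
It fails at once if the bottle or the tub is shifted by more than 20 mm (distance of any of bottle, tub from where it was at the start of the episode above 0.02 m).
It also fails if it takes over 72 s, if anything falls off the work surface, if the arm or the gripper's body presses on something with over 40 N, if the wrist force passes 120 N, or if a joint passes its speed limit or range.

## Working session

There is one attempt and no reset: what is moved stays moved. The work goes in short steps, Python scripts to look and compute and a tool call to move; the robot and the scene stay as the last step left them, time stands still between calls to the robot, and variables do not carry over. Pictures are saved under pics/ and viewed, at most 10 in all, crops included, and the job is handed in when it is done.

Besides the shell and the picture viewer there is one more tool, called after ">>>" as name(argument=value, ...), one argument or row to a line, values as JSON. servo_tool: Moves the arm, as the interface text tells. Its arguments: {"type":"object","properties":{"increments":{"type":"array"},"newtons":{"type":"number"}},"required":["increments"]}

```bash
mkdir -p pics; ls; python3 - <<'E'
from station import ctrl
import cv2,numpy as np
for n in("scene","side"):
    d=ctrl.get_image(n); cv2.imwrite(f"pics/{n}0.png",d["img"][:,:,::-1])
    R=cv2.Rodrigues(np.array(d["rvec"]))[0]; print(n,d["fx"],d["cx"],d["cy"],-R.T@np.array(d["tvec"]).ravel(),R[2])
d=ctrl.get_image("wrist");print(np.round(d["mount"],4).tolist(),d["fx"],d["cx"],d["cy"])
o=ctrl.get_obs();print(o["t"],o["tool_pos"],o["tool_rot"])
E
```

```text
pics
scene 383.47771817942856 253.60640110398285 192.84650747767796 [1.30938121 0.36878429 0.81722787] [-0.68981103 -0.39416547 -0.60728439]
side 351.03392507997773 251.44568275499057 196.0924676389183 [ 0.0259624  -0.70663008  1.02377743] [ 0.40918475  0.52990104 -0.74281406]
[[-0.0003, -0.9655, -0.2602, 0.0657], [1.0, -0.0004, 0.0003, 0.0007], [-0.0004, -0.2602, 0.9655, -0.1231], [0.0, 0.0, 0.0, 1.0]] 315.0221171097561 252.55519726616322 192.74528667268945
0.15 [6.24543947e-01 5.80549969e-05 2.49351907e-01] [-2.22057645e+00 -2.22055101e+00  1.57111810e-03]
```

View pics/scene0.png

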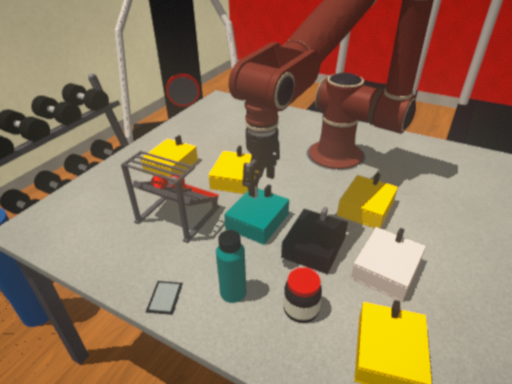

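View pics/side0.png

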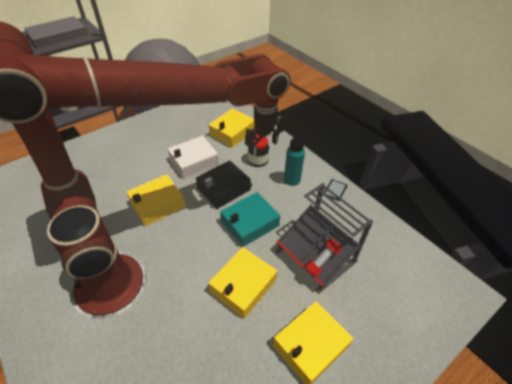

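The scene view shows a black box at (315,240) with its tab at (323,215), a white box at (390,262) with its tab at (400,236), and a teal box at (257,215) with its tab at (268,192). The yellow boxes at (168,157), (230,172), (368,200) and (394,345) are look-alikes. The rack is at (172,195), with the bottle at (231,268) and the tub at (303,293). Candidates for the box to open first are black, white, teal and the yellow decoys. I choose the black one, side view (222,184), and check it in a close crop.

```bash
python3 - <<'E'
import cv2,numpy as np
a=cv2.imread("pics/side0.png")[130:250,160:320]; b=cv2.imread("pics/scene0.png")[140:300,110:430]
cv2.imwrite("pics/c1.png",cv2.resize(a,None,fx=5,fy=5,interpolation=cv2.INTER_CUBIC))
cv2.imwrite("pics/c2.png",cv2.resize(b,None,fx=2.5,fy=2.5,interpolation=cv2.INTER_CUBIC))
E
```

```text
(no output)
```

View pics/c1.png

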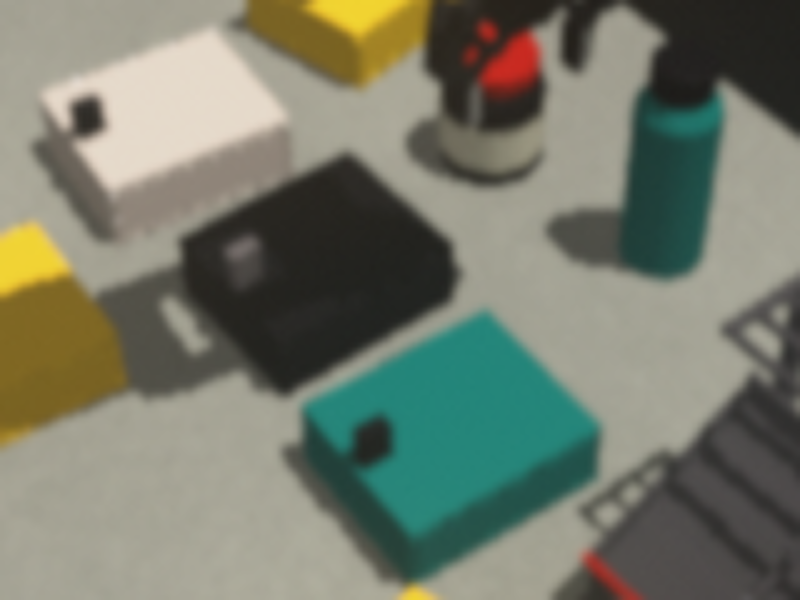

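View pics/c2.png

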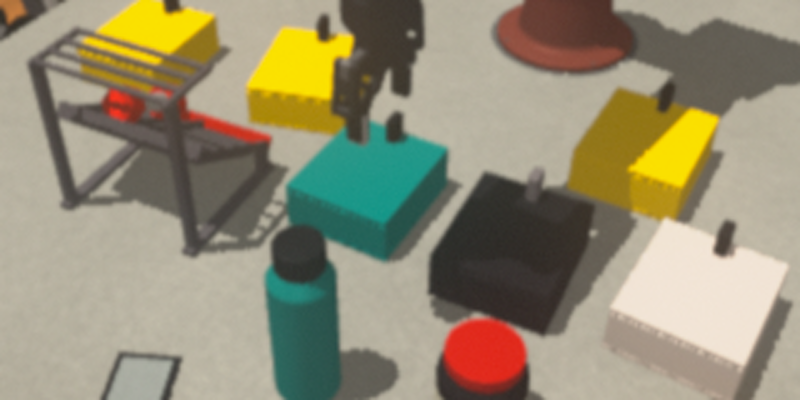

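Crop 1 (side, scale 5, offset 160,130) confirms the black lid with its grey tab at (243,240). The white tab is at (88,103) and the teal tab at (372,428). Crop 2 (scene, scale 2.5, offset 110,140) shows the black tab top at (537,172) and the shelf bar from (75,32) to (213,68). I now turn the corners into poses.

```bash
cat >h.py <<'E'
from station import ctrl
import cv2,numpy as np
from scipy.spatial.transform import Rotation as Ro
def cam(n):
    if n=="wrist":
        o=ctrl.get_obs()
    d=ctrl.get_image(n); K=(d["fx"],d["fy"],d["cx"],d["cy"])
    if n=="wrist":
        Rt=Ro.from_rotvec(o["tool_rot"]).as_matrix(); M=np.array(d["mount"])
        A=Rt@M[:3,:3]; c=np.array(o["tool_pos"])+Rt@M[:3,3]
    else:
        R=cv2.Rodrigues(np.array(d["rvec"]))[0]; A=R.T; c=-R.T@np.array(d["tvec"]).ravel()
    return d["img"],(A,c,K)
def plane(C,px,z):
    A,c,K=C; px=np.atleast_2d(px).astype(float)
    r=np.c_[(px[:,0]-K[2])/K[0],(px[:,1]-K[3])/K[1],np.ones(len(px))]@A.T
    return c+r*((z-c[2])/r[:,2])[:,None]
def save(img,n,s=1): cv2.imwrite(f"pics/{n}.png",cv2.resize(img[:,:,::-1],None,fx=s,fy=s,interpolation=cv2.INTER_CUBIC))
E
python3 - <<'E'
from h import *
_,S=cam("scene");_,D=cam("side")
f=lambda l:np.array(l)/2.5+[110,140]
g=lambda l:np.array(l)/5+[160,130]
np.set_printoptions(precision=4,suppress=True)
for n,a,b in(("white",[(788,268),(668,218),(612,318),(742,365)],[(40,95),(112,190),(290,125),(215,28)]),
 ("black",[(595,205),(487,173),(432,262),(555,300)],[(182,245),(275,345),(455,250),(348,153)]),
 ("teal",[(447,148),(367,125),(288,186),(385,222)],[(303,408),(412,535),(600,430),(488,312)])):
    for P in(plane(S,f(a),.0635),plane(D,g(b),.0635)):
        print(n,P[:,:2].tolist() and P[:,:2].round(3).tolist(),"mean",P.mean(0)[:2], "yaw", [np.arctan2(*(v[[1,0]])) for v in (P[2]-P[1],P[3]-P[0])], (P[0]-P[1]+P[3]-P[2])[:2])
print("tabs top black",plane(S,f((537,172)),.0975),plane(D,g((243,240)),.0975))
print("shelf",plane(S,f([(75,32),(213,68)]),.219),"rear",plane(S,f([(30,62),(180,110)]),.219),"feet",plane(S,f([(68,203),(192,248)]),0))
print("bottle/tub",plane(S,f([(298,240),(485,350)]),[.2]),plane(S,f([(485,350)]),.11))
E
```

```text
white [[0.445, 0.407], [0.427, 0.273], [0.605, 0.262], [0.604, 0.392]] mean [0.5204 0.3334] yaw [np.float64(-0.0588263675752676), np.float64(-0.10007830073236244)] [0.0164 0.2641]
white [[0.436, 0.398], [0.427, 0.262], [0.582, 0.242], [0.601, 0.387]] mean [0.5115 0.3223] yaw [np.float64(-0.1253279555874868), np.float64(-0.06851986356837553)] [0.0276 0.2818]
black [[0.445, 0.192], [0.451, 0.058], [0.62, 0.065], [0.609, 0.202]] mean [0.5316 0.1291] yaw [np.float64(0.04137142417227107), np.float64(0.06327986908611793)] [-0.0168  0.2719]
black [[0.439, 0.176], [0.44, 0.047], [0.604, 0.046], [0.601, 0.186]] mean [0.521  0.1135] yaw [np.float64(-0.006973009805108212), np.float64(0.05974056911279542)] [-0.0035  0.2688]
teal [[0.43, -0.006], [0.435, -0.119], [0.587, -0.144], [0.588, -0.011]] mean [ 0.51   -0.0699] yaw [np.float64(-0.16357551071873494), np.float64(-0.029648569107332)] [-0.0046  0.2454]
teal [[0.423, -0.015], [0.42, -0.15], [0.578, -0.156], [0.584, -0.021]] mean [ 0.5013 -0.0854] yaw [np.float64(-0.043115053819240134), np.float64(-0.034919833810210237)] [0.0093 0.2705]
tabs top black [[0.4607 0.1223 0.0975]] [[0.4635 0.1219 0.0975]]
shelf [[ 0.6181 -0.4161  0.219 ]
 [ 0.6036 -0.2232  0.219 ]] rear [[ 0.6924 -0.4163  0.219 ]
 [ 0.686  -0.2063  0.219 ]] feet [[ 0.6893 -0.4188  0.    ]
 [ 0.6796 -0.2277  0.    ]]
bottle/tub [[ 0.7785 -0.0015  0.2   ]
 [ 0.8152  0.2013  0.2   ]] [[0.7432 0.1769 0.11  ]]
```

>>> servo_tool(
  increments=[
    [[8.5,2.4,-2.9,0,-8.5],[8.5,4.8,-5.8,0,-17],[8.5,7.2,-8.7,0,-25.5],[8.5,9.6,-11.6,0,-34],[8.5,12,-14.5,0,-42.5]],
  ],
)

```text
t: 0.75
tool_pos: [0.4787, 0.1207, 0.2501]
tool_rot: [-1.257, -2.879, -0.0]
contact_force: [-0.2, 0.9, 0.9]
opening: 0.0851
grip_force: 0.0
```

>>> servo_tool(
  increments=[
    [[8.5,0,0,0,-8.5],[8.5,0,0,0,-17],[8.5,0,0,0,-25.5],[8.5,0,0,0,-34],[8.5,0,0,0,-42.5]],
  ],
)

```text
t: 1.25
tool_pos: [0.4798, 0.1201, 0.2502]
tool_rot: [-0.127, -3.139, -0.0]
contact_force: [-0.1, 0.4, -0.1]
opening: 0.0852
grip_force: 0.0
```

>>> servo_tool(
  increments=[
    [[6,0,0,0,-5],[6,0,0,0,-5]],
  ],
)

```text
t: 1.45
tool_pos: [0.4799, 0.12, 0.2502]
tool_rot: [-0.0, -3.142, -0.0]
contact_force: [-0.2, 0.2, -0.4]
opening: 0.0605
grip_force: 0.0
```

```bash
python3 - <<'E'
from h import *
i,C=cam("wrist"); save(i,"w1",1.5); o=ctrl.get_obs(); print(o["t"],o["tool_pos"],o["tool_rot"],o["q"]); np.save("w1.npy",np.array(i))
print(plane(C,[[100,100],[400,100],[250,300]],.0975))
E
```

```text
1.5 [0.47991646 0.12000186 0.25024191] [-2.86588126e-03 -3.14150658e+00  1.24972222e-05] [ 9.44627058e-02 -2.66990061e-01  1.90849559e+00  1.53150277e-07
  1.50017226e+00 -1.47450911e+00]
[[ 0.40853071 -0.00819882  0.0975    ]
 [ 0.40866138  0.2438733   0.0975    ]
 [ 0.60029615  0.11731823  0.0975    ]]
```

View pics/w1.png

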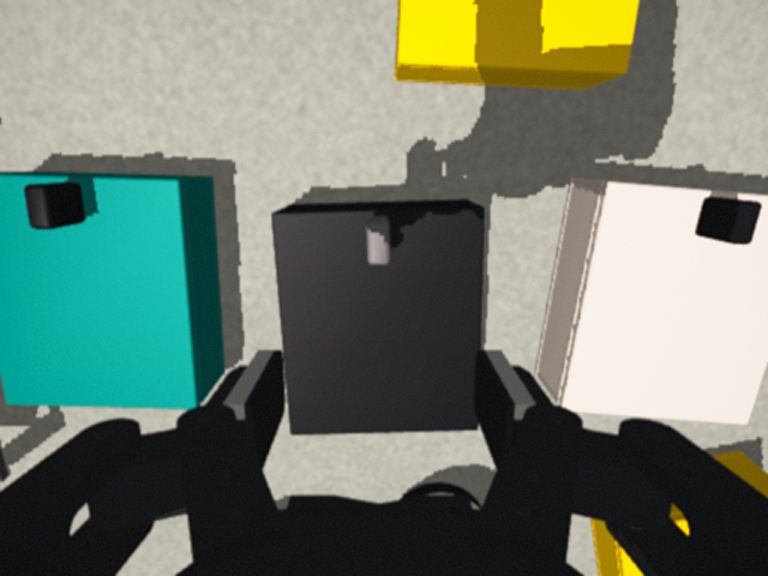

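The wrist view (scale 1.5) shows the black lid with corners (275,212), (485,208), (477,430) and (290,433), and its grey tab top at (378,241). The teal lid is on the left with its tab at (55,205), and the white lid is on the right with its tab at (728,220).

```bash
cat > cw1.py <<'E'
from h import *
np.set_printoptions(precision=4,suppress=True)
d=ctrl.get_image("wrist"); M=np.array(d["mount"]); Rt=Ro.from_rotvec([-2.86588126e-03,-3.14150658,1.25e-05]).as_matrix()
C=(Rt@M[:3,:3],np.array([.479916,.120002,.250242])+Rt@M[:3,3],(d["fx"],d["fy"],d["cx"],d["cy"]))
P=plane(C,np.array([(275,212),(485,208),(477,430),(290,433)])/1.5,.0635)
print("black",P[:,:2].tolist(),P.mean(0),"yaw",[np.arctan2(v[1],v[0]) for v in(P[2]-P[1],P[3]-P[0])],(P[1]-P[0])[:2])
print("tab",plane(C,np.array([[378.5,241]])/1.5,.0975))
P=plane(C,np.array([(180,178),(193,408),(5,403),(568,405),(607,182),(752,422)])/1.5,.0635);print("teal",P[:3,:2].tolist(),"white",P[3:,:2].tolist())
print("tabs t,w",plane(C,np.array([[55,206],[728,221]])/1.5,.0975))
E
python3 cw1.py
```

```text
black [[0.44641671742258415, 0.05245256642076117], [0.4441334503303214, 0.18893235283291732], [0.6065047104990745, 0.19218917346128542], [0.6086957957345197, 0.053910636502760775]] [0.5264 0.1219 0.0635] yaw [np.float64(0.02005517461219634), np.float64(0.008984712402188653)] [-0.0023  0.1365]
tab [[0.46   0.1198 0.0975]]
teal [[0.42474621505165155, -0.006937196642899074], [0.5879766363574039, -0.015722804624228676], [0.5836358336453915, -0.1518624979154637]] white [[0.5861607509417924, 0.2573303429125311], [0.4278228347236142, 0.26610233033494296], [0.6003313329732735, 0.39404317324354915]]
tabs t,w [[ 0.4392 -0.0669  0.0975]
 [ 0.4487  0.3233  0.0975]]
```

>>> servo_tool(
  increments=[
    [[4.5,2.0,0,4,-1],[4.5,2.0,0,8,-1],[4.5,2.0,0,12,-1],[4.5,2.0,0.05,16.0,-1],[4.5,2.0,0.05,16.0,-1]],
  ],
  newtons=40,
)

```text
t: 2.05
tool_pos: [0.455, 0.12, 0.0842]
tool_rot: [0.025, -3.129, 0.002]
contact_force: [-0.9, 0.6, -0.8]
opening: 0.0451
grip_force: 0.0
```

>>> servo_tool(
  increments=[
    [[0.5,0,0,0,0],[0.5,0,0,0,0],[0.5,0,0,0,0],[0.5,0,0,0,0],[0.5,0,0,0,0]],
  ],
)

```text
t: 2.55
tool_pos: [0.462, 0.1195, 0.0933]
tool_rot: [-0.029, 3.137, -0.004]
contact_force: [0.3, -5.5, 1.0]
opening: 0.0127
grip_force: 41.1
```

>>> servo_tool(
  increments=[
    [[0.5,-0.2,0,-1.3,0],[0.5,-0.7,0,-2.6,0],[0.5,-1.2,0,-3.8,0],[0.5,-1.8,0,-5.0,0],[0.5,-1.8,0,-5.0,0]],
  ],
)

```text
t: 3.05
tool_pos: [0.4817, 0.1199, 0.1443]
tool_rot: [-0.028, 3.132, -0.003]
contact_force: [5.9, -4.2, -5.0]
opening: 0.013
grip_force: 39.9
```

>>> servo_tool(
  increments=[
    [[0.5,-1.6,0,-2.2,0],[0.5,-3.5,0,-4.1,0],[0.5,-5.7,0,-5.6,0],[0.5,-8.2,0,-6.7,0],[0.5,-8.2,0,-6.7,0]],
  ],
)

```text
t: 3.55
tool_pos: [0.5622, 0.1221, 0.2091]
tool_rot: [-0.027, 3.139, 0.0]
contact_force: [1.1, -0.9, -3.3]
opening: 0.0132
grip_force: 43.4
```

>>> servo_tool(
  increments=[
    [[0.5,-2.6,0,-0.6,0],[0.5,-5.3,0,-0.8,0],[0.5,-6.3,0,-0.7,0],[0.5,-6.3,0,-0.7,0],[0.5,-6.3,0,-0.7,0]],
  ],
)

```text
t: 4.05
tool_pos: [0.6233, 0.1237, 0.2162]
tool_rot: [-0.028, 3.138, 0.001]
contact_force: [-0.5, 1.0, 2.8]
opening: 0.013
grip_force: 42.6
```

>>> servo_tool(
  increments=[
    [[4,0,0,0,0],[4,0,0,0,0],[4,0,0,-3,0],[4,0,0,-7,0],[4,2,0,-9,0]],
  ],
)

```text
t: 4.55
tool_pos: [0.6045, 0.1226, 0.3081]
tool_rot: [-0.026, 3.136, -0.0]
contact_force: [0.6, 0.5, 0.6]
opening: 0.0402
grip_force: 0.0
```

>>> servo_tool(
  increments=[
    [[6,4,0,0,0],[6,8,0,0,0],[6,12,0,0,0],[6,12,0,0,0],[6,12,0,0,0]],
  ],
)

```text
t: 5.05
tool_pos: [0.4824, 0.1208, 0.3046]
tool_rot: [-0.027, 3.139, -0.0]
contact_force: [0.1, -0.5, 0.0]
opening: 0.0601
grip_force: 0.0
```

```bash
python3 - <<'E'
from h import *
i,C=cam("wrist"); save(i,"w2",1.5); o=ctrl.get_obs(); print(o["t"],o["tool_pos"],o["tool_rot"]); np.save("w2.npy",np.array(i))
import pickle; pickle.dump((i,C),open("w2.pkl","wb"))
E
```

```text
5.1 [0.48319008 0.12075789 0.30471453] [-2.71475412e-02  3.13969613e+00 -3.46799199e-04]
```

View pics/w2.png

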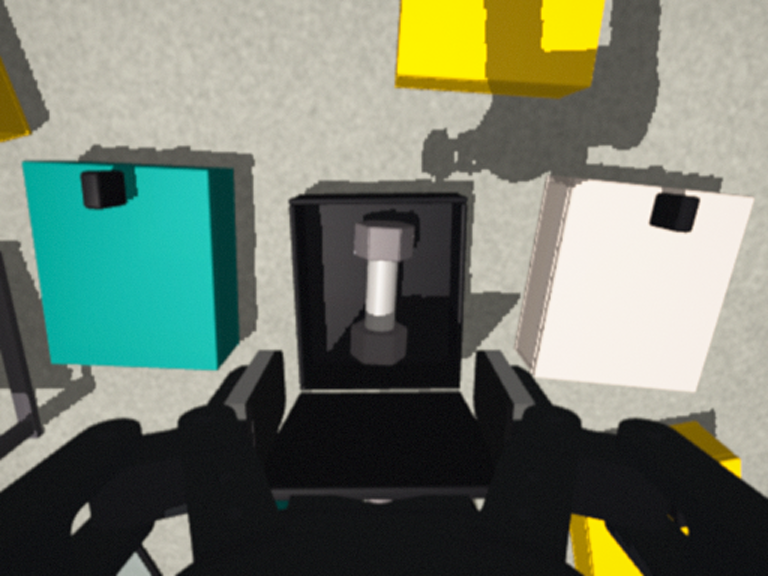

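The black box holds the grey weight at (380,290), and its lid stands open at (382,440). White comes next: lid corners (575,181), (752,197), (697,390), (534,376), tab (674,212). Teal: lid corners (25,161), (208,170), (218,369), (52,363), tab (103,189).

```bash
python3 - <<'E'
from h import *
import pickle
np.set_printoptions(precision=4,suppress=True)
i,C=pickle.load(open("w2.pkl","rb"))
for n,c,t in(("white",[(575,181),(752,197),(697,390),(534,376)],(674,212)),("teal",[(25,161),(208,170),(218,369),(52,363)],(103,189))):
    P=plane(C,np.array(c)/1.5,.0635); v=P[2]-P[1]+P[3]-P[0]; w=P[1]-P[0]+P[2]-P[3]
    print(n,P[:,:2].tolist(),P.mean(0)[:2],np.arctan2(v[1],v[0]),np.arctan2(-w[0],w[1]),np.hypot(*v[:2])/2,np.hypot(*w[:2])/2,"tab",plane(C,np.array([t])/1.5,.0975))
E
```

```text
white [[0.42951859639607415, 0.26720045268426074], [0.43903135803417653, 0.4028803160750657], [0.6002747267899964, 0.3924353347131294], [0.5897195997386567, 0.2529259880179442]] [0.5146 0.3289] -0.07675010613546858 -0.07279510965301994 0.1611967240405957 0.13795997744291918 tab [[0.4481 0.3247 0.0975]]
teal [[0.42204523456564486, -0.14359906946824627], [0.42621440434770697, -0.00801912516380382], [0.5878813434615356, -0.012230042117887058], [0.5848150676928625, -0.15029428105189077]] [ 0.5052 -0.0785] -0.03360292128847822 -0.02643491266301442 0.1623100141872568 0.13686991149678768 tab [[ 0.4392 -0.069   0.0975]]
```

>>> servo_tool(
  increments=[
    [[4.5,0.6,4.3,0,1],[4.5,1.2,8.6,0,2],[4.5,1.8,12.8,0,3],[4.5,2.4,17.1,0,4.3],[4.5,3.0,21.35,3,5.3]],
  ],
)

```text
t: 5.6
tool_pos: [0.4524, 0.3352, 0.2803]
tool_rot: [0.119, 3.131, 0.008]
contact_force: [1.0, 0.4, 1.6]
opening: 0.0448
grip_force: 0.0
```

>>> servo_tool(
  increments=[
    [[4.5,0,0,4.5,0],[4.5,0,0,9,0],[4.5,0,0,13.5,0],[4.5,0,0,16.5,0],[4.5,0,0,18.4,0]],
  ],
)

```text
t: 6.1
tool_pos: [0.449, 0.3313, 0.0877]
tool_rot: [-0.118, -3.135, 0.004]
contact_force: [-0.2, -0.2, -0.4]
opening: 0.0449
grip_force: 0.0
```

>>> servo_tool(
  increments=[
    [[4.5,0,0,0,0],[0.5,0,0,0,0],[0.5,0,0,0,0],[0.5,0,0,0,0],[0.5,0,0,0,0]],
  ],
)

```text
t: 6.6
tool_pos: [0.4514, 0.3345, 0.0942]
tool_rot: [0.119, 3.134, 0.01]
contact_force: [2.5, 9.2, -2.6]
opening: 0.0132
grip_force: 41.9
```

>>> servo_tool(
  increments=[
    [[0.5,-0.2,0,-1.3,0],[0.5,-0.7,0,-2.6,0],[0.5,-1.2,0,-3.8,0],[0.5,-1.8,0,-5.0,0],[0.5,-1.8,0,-5.0,0]],
  ],
)

```text
t: 7.1
tool_pos: [0.4715, 0.3328, 0.1454]
tool_rot: [0.12, 3.129, 0.011]
contact_force: [8.0, 6.5, -5.7]
opening: 0.0133
grip_force: 40.5
```

>>> servo_tool(
  increments=[
    [[0.5,-1.6,0,-2.2,0],[0.5,-3.5,0,-4.1,0],[0.5,-5.7,0,-5.6,0],[0.5,-8.2,0,-6.7,0],[0.5,-8.2,0,-6.7,0]],
  ],
)

```text
t: 7.6
tool_pos: [0.5516, 0.326, 0.2097]
tool_rot: [0.12, 3.137, 0.008]
contact_force: [1.2, 7.3, -6.5]
opening: 0.0133
grip_force: 42.7
```

>>> servo_tool(
  increments=[
    [[0.5,-2.6,0,-0.6,0],[0.5,-5.3,0,-0.8,0],[0.5,-6.3,0,-0.7,0],[0.5,-6.3,0,-0.7,0],[0.5,-6.3,0,-0.7,0]],
  ],
)

```text
t: 8.1
tool_pos: [0.6122, 0.321, 0.2166]
tool_rot: [0.117, 3.139, 0.005]
contact_force: [-0.3, 5.1, -2.9]
opening: 0.0131
grip_force: 41.1
```

>>> servo_tool(
  increments=[
    [[4,0,0,0,0],[4,0,0,0,0],[4,0,0,-3,0],[4,0,0,-7,0],[4,2,0,-9,0]],
  ],
)

```text
t: 8.6
tool_pos: [0.5943, 0.3207, 0.3108]
tool_rot: [0.12, 3.132, 0.003]
contact_force: [-0.0, 0.3, 0.7]
opening: 0.0398
grip_force: 0.0
```

>>> servo_tool(
  increments=[
    [[6,4,0,0,0],[6,8,0,0,0],[6,12,0,0,0],[6,12,0,0,0],[6,12,0,0,0]],
  ],
)

```text
t: 9.1
tool_pos: [0.4723, 0.3301, 0.3069]
tool_rot: [0.117, 3.137, 0.001]
contact_force: [0.5, 0.5, -0.5]
opening: 0.0599
grip_force: 0.0
```

```bash
python3 - <<'E'
from h import *
import pickle
i,C=cam("wrist"); save(i,"w3",1.5); o=ctrl.get_obs(); print(o["t"],o["tool_pos"],o["tool_rot"])
pickle.dump((i,C),open("w3.pkl","wb"))
E
```

```text
9.15 [0.47304829 0.3300538  0.30676882] [1.17846974e-01 3.13699193e+00 7.17322287e-04]
```

View pics/w3.png

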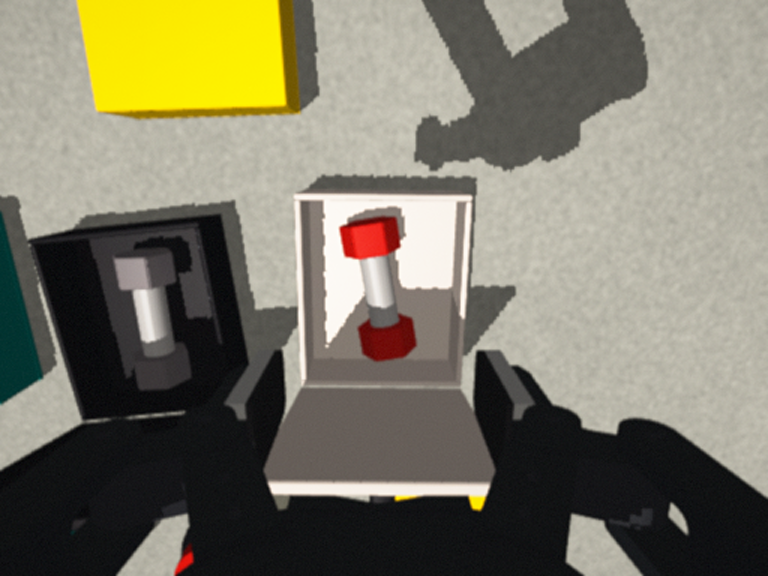

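The white box holds the red weight, with its near head at (370,237), its far head at (386,338) and its handle at (379,290). The white lid stands open, so teal stays shut. I now measure the weight.

```bash
python3 - <<'E'
from h import *
import pickle
np.set_printoptions(precision=4,suppress=True)
i,C=pickle.load(open("w3.pkl","rb"))
h=cv2.cvtColor(i,cv2.COLOR_RGB2HSV); m=((h[...,1]>170)&((h[...,0]<6)|(h[...,0]>174))&(h[...,2]>60)).astype(np.uint8); m[260:]=0; m[:,:200]=0
n,l,s,c=cv2.connectedComponentsWithStats(m)
for k in range(1,n):
    if s[k,4]>100: print(s[k],c[k],cv2.minAreaRect(np.argwhere(l==k)[:,::-1].astype(np.float32)))
print(plane(C,c[1:],.035))
P=plane(C,np.array([(387,357),(373,254)])/1.5,.05);d=P[0]-P[1];print(P,np.linalg.norm(d),np.arctan2(d[1],d[0]),P[0]-d/np.linalg.norm(d)*.06)
w=((h[...,1]<45)&(h[...,2]>110)).astype(np.uint8); 
for y in range(176,214,4):
    x=np.where(w[y,236:268])[0]+236; print(y,x.min(),x.max(),end="; ")
E
```

```text
[227 145  39  28 872] [246.5103 158.0596] ((246.55404663085938, 158.32432556152344), (24.82424545288086, 37.482967376708984), 80.53767395019531)
[239 210  38  31 774] [258.3217 226.3372] ((258.0920104980469, 225.2559814453125), (27.190589904785156, 35.32987594604492), 79.69515228271484)
[[0.4688 0.3229 0.035 ]
 [0.5617 0.3314 0.035 ]]
[[0.572  0.3299 0.05  ]
 [0.4805 0.3249 0.05  ]] 0.09154427351711318 0.05516423419621344 [0.512  0.3266 0.05  ]
176 236 267; 180 236 267; 184 236 267; 188 236 267; 192 236 267; 196 236 267; 200 236 267; 204 236 267; 208 236 244; 212 236 243;
```

>>> servo_tool(
  increments=[
    [[6,-1.2,-0.1,3,-4.5],[6,-2.5,-0.2,6,-9.5],[6,-2.5,-0.2,10,-9.5],[6,-2.5,-0.2,15,-9.5],[6,-2.5,-0.2,17,-9.5]],
  ],
)

```text
t: 9.65
tool_pos: [0.4962, 0.3244, 0.1299]
tool_rot: [0.14, -3.132, 0.006]
contact_force: [-0.6, 0.1, -0.5]
opening: 0.0599
grip_force: 0.0
```

>>> servo_tool(
  increments=[
    [[6,0,0,0,0],[6,0,0,0,0],[6,0,0,0,0]],
  ],
  newtons=80,
)

```text
t: 9.95
tool_pos: [0.4994, 0.3269, 0.1385]
tool_rot: [-0.142, 3.134, 0.003]
contact_force: [-0.6, 0.2, 1.2]
opening: 0.0602
grip_force: 0.0
```

```bash
python3 - <<'E'
from h import *
import pickle
np.set_printoptions(precision=4,suppress=True)
i,C=cam("wrist"); save(i,"w4",1.5); o=ctrl.get_obs(); print(o["t"],o["tool_pos"],o["tool_rot"])
h=cv2.cvtColor(i,cv2.COLOR_RGB2HSV); m=((h[...,1]>170)&((h[...,0]<6)|(h[...,0]>174))&(h[...,2]>60)).astype(np.uint8)
n,l,s,c=cv2.connectedComponentsWithStats(m)
for k in range(1,n):
    if s[k,4]>200: print(s[k],c[k],plane(C,c[k],.04),cv2.minAreaRect(np.argwhere(l==k)[:,::-1].astype(np.float32)))
pickle.dump((i,C),open("w4.pkl","wb"))
# rack in the side view: shelf-bar lines and red lip
i,D=cam("side"); S=cam("scene")[1]; np.save("side.npy",i)
cv2.imwrite("pics/rack.png",cv2.resize(i[170:295,265:385,::-1],None,fx=4.8,fy=4.8,interpolation=cv2.INTER_CUBIC))
E
```

```text
10.0 [0.4992 0.327  0.1386] [-0.1418  3.1339  0.0029]
[ 217  135   67   45 2747] [250.0965 156.3873] [[0.4683 0.3224 0.04  ]] ((250.0, 157.0), (44.0, 66.0), 90.0)
[ 221  244   60   52 2330] [250.4948 272.3991] [[0.5592 0.3307 0.04  ]] ((250.5, 269.5), (51.0, 59.0), 90.0)
```

View pics/rack.png

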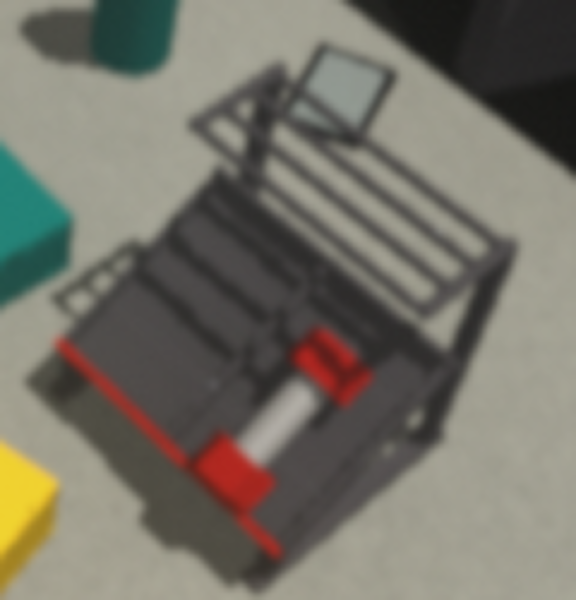

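The rack crop (side view, scale 4.8, offset 265,170) shows the shelf's front bar from (193,123) to (425,312) and its rear corners at (280,70) and (512,245). The red lip runs from (60,343) to (280,552). The twin lies in the right bay and the left bay is empty.

```bash
python3 - <<'E'
from h import *
import pickle
np.set_printoptions(precision=4,suppress=True)
i,C=pickle.load(open("w4.pkl","rb"))
P=plane(C,[(250.5,296),(250,180)],.05);print(P,np.linalg.norm(P[0]-P[1]))
_,D=cam("side");_,S=cam("scene")
g=lambda l:np.array(l)/4.8+[265,170]
B=plane(D,g([(193,123),(425,312)]),.219);print("bar",B,B.mean(0))
print("rear",plane(D,g([(280,70),(512,245)]),.219))
L=plane(D,g([(60,343),(280,552)]),.059);print("lip",L,L.mean(0))
for Q in(B,L): d=Q[0]-Q[1]; print("yaw",np.arctan2(-d[0],d[1]),np.linalg.norm(d))
E
```

```text
[[0.5736 0.332  0.05  ]
 [0.483  0.3237 0.05  ]] 0.09097427245628315
bar [[ 0.6036 -0.2308  0.219 ]
 [ 0.61   -0.4221  0.219 ]] [ 0.6068 -0.3264  0.219 ]
rear [[ 0.6825 -0.2306  0.219 ]
 [ 0.6901 -0.4201  0.219 ]]
lip [[ 0.5041 -0.2315  0.059 ]
 [ 0.5126 -0.436   0.059 ]] [ 0.5083 -0.3338  0.059 ]
yaw 0.033425745684703224 0.19147076159608284
yaw 0.041523344732389944 0.20474266260193325
```

>>> servo_tool(
  increments=[
    [[6,0,-0.15,3,0],[6,0,-0.15,6,0],[6,0,-0.15,8.5,0],[6,0,-0.15,10.3,0],[6,0,-0.15,10.3,0]],
  ],
  newtons=80,
)

```text
t: 10.7
tool_pos: [0.4953, 0.3239, 0.0298]
tool_rot: [0.142, -3.133, 0.004]
contact_force: [-0.8, -0.3, -0.8]
opening: 0.0603
grip_force: 0.0
```

>>> servo_tool(
  increments=[
    [[6,0,0,0,0],[2,0,0,0,0],[2,0,0,0,0],[2,0,0,0,0],[2,0,0,0,0]],
  ],
)

```text
t: 11.2
tool_pos: [0.4985, 0.3253, 0.0347]
tool_rot: [-0.143, 3.136, 0.001]
contact_force: [-0.7, -0.3, 6.2]
opening: 0.0236
grip_force: 78.4
```

>>> servo_tool(
  increments=[
    [[2,0,0,-2,0],[2,0,0,-5,0],[2,0,0,-9,0],[2,0,0,-13,0],[2,0,0,-17,0]],
  ],
)

```text
t: 11.7
tool_pos: [0.4961, 0.3244, 0.2028]
tool_rot: [0.142, -3.135, 0.001]
contact_force: [-0.8, -0.2, -5.5]
opening: 0.0235
grip_force: 78.8
```

>>> servo_tool(
  increments=[
    [[2,0,0,-4,0],[2,0,0,-8,0],[2,0,0,-10,0],[2,0,0,-10,0],[2,0,0,-10,0]],
  ],
)

```text
t: 12.2
tool_pos: [0.4969, 0.3246, 0.3012]
tool_rot: [0.142, -3.137, 0.001]
contact_force: [-0.6, -0.3, -4.3]
opening: 0.0237
grip_force: 79.0
```

```bash
python3 - <<'E'
from h import *
np.set_printoptions(precision=4,suppress=True)
i,C=cam("wrist"); save(i,"w5",1.0); o=ctrl.get_obs(); print(o["t"],o["tool_pos"],o["tool_rot"],o["contact_force"],o["wrist_torque"],o["q"])
h=cv2.cvtColor(i,cv2.COLOR_RGB2HSV); m=((h[...,1]>170)&((h[...,0]<6)|(h[...,0]>174))&(h[...,2]>60)).astype(np.uint8)
n,l,s,c=cv2.connectedComponentsWithStats(m)
for k in range(1,n):
    if s[k,4]>200: print(s[k],c[k])
E
```

```text
12.25 [0.4964 0.3244 0.2998] [ 0.1423 -3.1345  0.0025] [ 0.0512  0.4194 -4.5852] [-0.0042  0.0293 -0.0372] [ 0.4533 -0.0449  1.6288  0.0001  1.562  -1.2082]
[ 194  157  119   88 9379] [252.5643 198.7791]
[102 326  22  20 245] [110.9551 333.7837]
```

>>> servo_tool(
  increments=[
    [[2,0.8,-3.5,0,0],[2,1.6,-7.8,0,0],[2,2.4,-12.2,0,0],[2,3.2,-16.6,0,0],[2,4,-21,0,0]],
  ],
)

```text
t: 12.75
tool_pos: [0.475, 0.1105, 0.2992]
tool_rot: [0.143, -3.133, 0.001]
contact_force: [0.7, -0.9, -3.5]
opening: 0.0231
grip_force: 79.3
```

>>> servo_tool(
  increments=[
    [[2,0.8,-4.4,0,0],[2,1.6,-8.8,0,0],[2,2.4,-13.2,0,0],[2,3.2,-17.6,0,0],[2,4.2,-22,0,0]],
  ],
)

```text
t: 13.25
tool_pos: [0.4533, -0.1121, 0.2995]
tool_rot: [0.143, -3.134, -0.003]
contact_force: [0.3, 0.3, -4.4]
opening: 0.0231
grip_force: 79.3
```

>>> servo_tool(
  increments=[
    [[2,0.8,-4.4,0,0.5],[2,1.6,-8.8,0,1],[2,2.4,-13.2,0,2],[2,3.2,-17,0,3],[2,4.2,-20.6,0,3]],
  ],
)

```text
t: 13.75
tool_pos: [0.4302, -0.3209, 0.2991]
tool_rot: [0.059, -3.137, -0.006]
contact_force: [0.5, -0.0, -4.1]
opening: 0.0233
grip_force: 79.3
```

>>> servo_tool(
  increments=[
    [[2,0,0,0,0],[2,0,0,0,0],[2,0,0,0,0],[2,0,0,0,0],[2,0,0,0,0]],
  ],
)

```text
t: 14.25
tool_pos: [0.4318, -0.3188, 0.3025]
tool_rot: [0.063, -3.141, -0.0]
contact_force: [0.0, -0.9, -3.4]
opening: 0.0237
grip_force: 79.6
```

```bash
python3 - <<'E'
from h import *
import pickle
np.set_printoptions(precision=4,suppress=True)
i,C=cam("wrist"); save(i,"w6",1.5); o=ctrl.get_obs(); print(o["t"],o["tool_pos"],o["tool_rot"],o["contact_force"],o["q"])
pickle.dump((i,C),open("w6.pkl","wb"))
E
```

```text
14.3 [ 0.4318 -0.3189  0.3027] [-0.0625  3.1409 -0.0001] [ 0.0166 -0.1636 -3.1845] [-0.7748 -0.1852  1.7531  0.      1.5736 -2.3854]
```

View pics/w6.png

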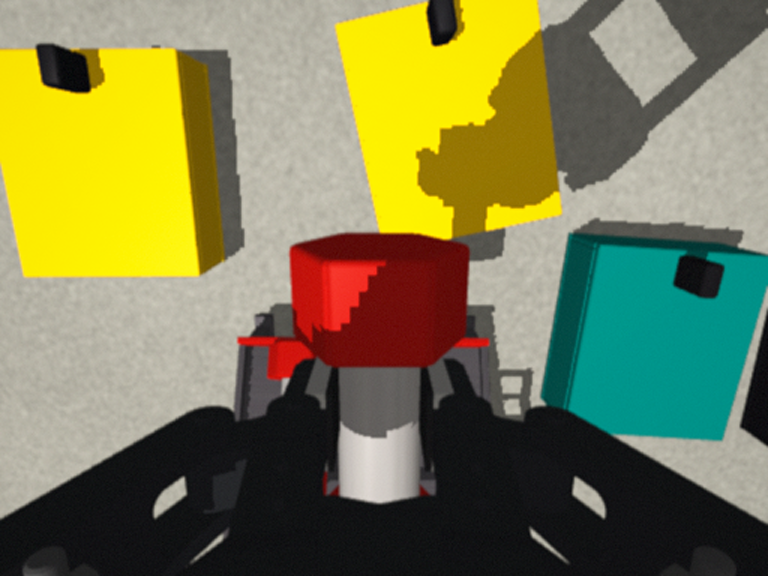

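The weight is held straight, with its near head at (380,300). The rack's red lip runs from (238,341) to (489,342), with part of the twin at (285,358).

```bash
python3 - <<'E'
from h import *
import pickle
np.set_printoptions(precision=4,suppress=True)
i,C=pickle.load(open("w6.pkl","rb"))
h=cv2.cvtColor(i,cv2.COLOR_RGB2HSV); m=((h[...,1]>150)&((h[...,0]<6)|(h[...,0]>174))&(h[...,2]>60))
for cols in((160,176),(308,325)):
    for x in range(*cols,3):
        y=np.where(m[215:240,x])[0]+215; print(x,y.min() if len(y) else 0,y.max() if len(y) else 0,end="; ")
for z in (.055,.059):
    L=plane(C,np.array([(238,341),(489,342)])/1.5,z); d=L[1]-L[0]; print(L,L.mean(0),np.linalg.norm(d),np.arctan2(-d[0],d[1]))
# held head: rows/cols
ys,xs=np.where(m[:250,185:320]); print(ys.min(),ys.max())
E
```

```text
160 225 229; 163 225 229; 166 225 230; 169 224 230; 172 224 230; 175 224 230; 308 215 231; 311 225 231; 314 225 231; 317 225 231; 320 225 231; 323 225 230; [[ 0.5164 -0.4335  0.055 ]
 [ 0.509  -0.2234  0.055 ]] [ 0.5127 -0.3285  0.055 ] 0.21021444390338248 0.035223969126936226
[[ 0.5148 -0.4323  0.059 ]
 [ 0.5075 -0.2245  0.059 ]] [ 0.5112 -0.3284  0.059 ] 0.20794574301268284 0.035223969126936004
156 249
```

>>> servo_tool(
  increments=[
    [[2,0.1,1.5,3,0],[2,0.2,3,6.5,0],[2,0.35,3.95,10,0],[2,0.35,3.95,13,0],[2,0.35,3.95,13.5,0.3]],
  ],
  newtons=50,
)

```text
t: 14.8
tool_pos: [0.4245, -0.2778, 0.1631]
tool_rot: [0.053, -3.135, -0.009]
contact_force: [0.0, 0.1, -3.3]
opening: 0.0235
grip_force: 79.6
```

>>> servo_tool(
  increments=[
    [[2,0,0,0,0],[2,0,0,0,0],[2,0,0,0,0],[2,0,0,0,0],[2,0,0,0,0]],
  ],
)

```text
t: 15.3
tool_pos: [0.427, -0.281, 0.1689]
tool_rot: [-0.052, 3.14, -0.002]
contact_force: [-0.7, 1.1, -3.4]
opening: 0.0233
grip_force: 79.6
```

```bash
python3 - <<'E'
from h import *
o=ctrl.get_obs(); print(o["t"],o["tool_pos"],o["tool_rot"],o["contact_force"],o["q"])
E
```

```text
15.3 [ 0.42700702 -0.28095638  0.16885049] [-5.17615217e-02  3.13975635e+00 -2.09699490e-03] [-0.70576641  1.06066562 -3.44284294] [-7.27619125e-01 -1.59788048e-01  1.95603408e+00 -2.90215245e-05
  1.34340544e+00 -2.33137763e+00]
```

>>> servo_tool(
  increments=[
    [[2,-2.5,0,0,0],[2,-5,0.1,0,0],[2,-7.5,0.1,0,0],[2,-9.5,0.1,0,0],[2,-10.5,0.1,0,0]],
  ],
)

```text
t: 15.8
tool_pos: [0.5329, -0.276, 0.168]
tool_rot: [-0.053, 3.14, -0.0]
contact_force: [0.1, 1.2, -4.2]
opening: 0.0231
grip_force: 79.6
```

>>> servo_tool(
  increments=[
    [[2,-0.6,0,0,0],[2,-1.2,0,0,0],[2,-1.8,0,0,0],[2,-2.4,0,0,0],[2,-2.4,0,0,0]],
  ],
)

```text
t: 16.3
tool_pos: [0.5558, -0.2752, 0.1678]
tool_rot: [-0.052, 3.141, -0.0]
contact_force: [-0.4, -0.3, -3.5]
opening: 0.0229
grip_force: 79.6
```

>>> servo_tool(
  increments=[
    [[2,0,0,0,0],[2,0,0,0,0],[2,0,0,0,0]],
  ],
)

```text
t: 16.6
tool_pos: [0.5552, -0.2752, 0.1677]
tool_rot: [0.052, -3.141, -0.0]
contact_force: [0.4, -0.1, -3.2]
opening: 0.0233
grip_force: 79.6
```

```bash
python3 - <<'E'
from h import *
o=ctrl.get_obs(); print(o["t"],o["tool_pos"],o["tool_rot"],o["contact_force"],o["wrist_torque"],o["grip_force"])
i,D=cam("side")
h=cv2.cvtColor(i,cv2.COLOR_RGB2HSV); m=((h[...,1]>170)&((h[...,0]<6)|(h[...,0]>174))&(h[...,2]>60)).astype(np.uint8)
n,l,s,c=cv2.connectedComponentsWithStats(m)
for k in range(1,n):
    if s[k,4]>20: print(s[k],c[k])
cv2.imwrite("pics/place.png",cv2.resize(i[150:300,255:395,::-1],None,fx=4,fy=4,interpolation=cv2.INTER_CUBIC))
j,_=cam("scene"); cv2.imwrite("pics/place_s.png",cv2.resize(j[130:250,110:230,::-1],None,fx=3,fy=3,interpolation=cv2.INTER_CUBIC))
a=cv2.imread("pics/place.png");b=cv2.imread("pics/place_s.png");a=cv2.resize(a,(420,450));b=cv2.resize(b,(380,380));b=cv2.copyMakeBorder(b,0,70,0,0,0);cv2.imwrite("pics/p1.png",np.hstack([a,b]))
E
```

```text
16.6 [ 0.5551984  -0.27521163  0.1676651 ] [ 5.17575691e-02 -3.14103644e+00 -7.19969805e-06] [ 0.40851982 -0.07484059 -3.21022769] [-0.04669314  0.03924923 -0.00811179] 79.59851145744324
[288 222  14  15 145] [294.25517241 229.16551724]
[326 239  16  15 118] [333.39830508 245.6779661 ]
[288 251  35  35 192] [310.33854167 268.1875    ]
```

>>> servo_tool(
  increments=[
    [[1.8,0,0,0.4,0],[1.8,0,0,0.9,0],[1.8,0,0,1.4,0],[1.8,0,0,1.9,0],[1.8,0,0,2.2,0]],
  ],
  newtons=30,
)

```text
t: 17.2
tool_pos: [0.5551, -0.2749, 0.1446]
tool_rot: [0.052, -3.14, -0.001]
contact_force: [-0.4, 0.4, -4.0]
opening: 0.0235
grip_force: 79.6
```

>>> servo_tool(
  increments=[
    [[1.8,0,0,0.3,0],[1.8,0,0,0.6,0],[1.8,0,0,0.9,0],[1.8,0,0,1.2,0]],
  ],
)

```text
t: 17.6
tool_pos: [0.5546, -0.2755, 0.1354]
tool_rot: [0.053, -3.138, 0.0]
contact_force: [-13.3, -0.4, 7.9]
opening: 0.0235
grip_force: 81.1
```

>>> servo_tool(
  increments=[
    [[1.8,0,0,0.3,0],[1.8,0,0,0.6,0],[1.8,0,0,0.9,0]],
  ],
)

```text
t: 17.9
tool_pos: [0.5532, -0.2758, 0.126]
tool_rot: [0.052, -3.135, 0.0]
contact_force: [-15.0, 0.9, 6.5]
opening: 0.0235
grip_force: 82.5
```

>>> servo_tool(
  increments=[
    [[1.8,0,0,0.3,0],[1.8,0,0,0.6,0],[1.8,0,0,0.9,0],[1.8,0,0,1.1,0],[1.8,0,0,1.3,0]],
  ],
)

```text
t: 18.4
tool_pos: [0.553, -0.2756, 0.1121]
tool_rot: [0.052, -3.135, -0.001]
contact_force: [-14.2, 0.5, 4.5]
opening: 0.0235
grip_force: 85.1
```

```bash
python3 - <<'E'
from h import *
o=ctrl.get_obs(); print(o["t"],o["tool_pos"],o["tool_rot"],o["contact_force"],o["wrist_torque"])
i,D=cam("side")
a=cv2.resize(i[190:295,270:375,::-1],(420,420),interpolation=cv2.INTER_CUBIC)
j,S=cam("scene"); b=cv2.resize(j[140:235,120:215,::-1],(380,420),interpolation=cv2.INTER_CUBIC); cv2.imwrite("pics/p2.png",np.hstack([a,b]))
np.save("d.npy",i)
E
```

```text
18.4 [ 0.55303037 -0.27555271  0.11210139] [ 5.19750767e-02 -3.13481568e+00 -5.45111312e-04] [-14.17365163   0.49425403   4.52917557] [0.12804511 1.40967589 0.06146922]
```

View pics/p2.png

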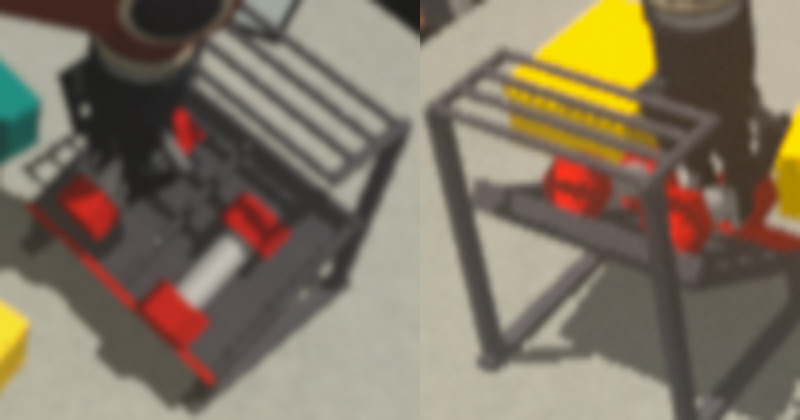

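The last picture shows the red weight in the left bay, tilted close to the slope beside its twin, with the fingers on its handle. I keep lowering it.

>>> servo_tool(
  increments=[
    [[1.8,0,0,0.2,0],[1.8,0,0,0.4,0],[1.8,0,0,0.6,0],[1.8,0,0,0.8,0]],
  ],
)

```text
t: 18.9
tool_pos: [0.5539, -0.2757, 0.1044]
tool_rot: [0.052, -3.137, 0.0]
contact_force: [-10.4, 2.7, 3.2]
opening: 0.0231
grip_force: 85.9
```

```bash
cat > chk.py <<'E'
from h import *
np.set_printoptions(precision=4,suppress=True)
o=ctrl.get_obs(); print(o["t"],o["tool_pos"],o["contact_force"],o["wrist_torque"])
for nm in("side","scene"):
    i,D=cam(nm)
    h=cv2.cvtColor(i,cv2.COLOR_RGB2HSV); m=((h[...,1]>150)&((h[...,0]<6)|(h[...,0]>174))&(h[...,2]>60)).astype(np.uint8)
    if nm=="side": m[:200]=0;m[:,:270]=0
    else: m[:,:130]=0;m[:,230:]=0;m[:145]=0;m[230:]=0
    n,l,s,c=cv2.connectedComponentsWithStats(m)
    A,cc,K=D
    for k in range(1,n):
        if s[k,4]>12:
            # ray onto plane through the weights' axes: rack mid (.590,-.325,.085), slope 30, yaw .035, 22.7+8 off deck
            R=Ro.from_euler("zy",[.035,-np.pi/6]).as_matrix(); p0=np.array([.59,-.325,.085]); nn=R[:,2]
            r=A@np.array([(c[k][0]-K[2])/K[0],(c[k][1]-K[3])/K[1],1]); P=cc+r*((p0+nn*.035-cc)@nn)/(r@nn)
            print(nm,s[k],c[k],"deck uvn",R.T@(P-p0))
E
python3 chk.py
```

```text
18.9 [ 0.5539 -0.2757  0.1044] [-10.3501   2.6959   3.2298] [0.2709 0.9257 0.1476]
side [313 218   7  11  50] [315.56 222.84] deck uvn [0.0434 0.0358 0.035 ]
side [285 236  15  15 128] [292.0859 243.2031] deck uvn [-0.0551  0.0484  0.035 ]
side [326 239  16  15 142] [333.5704 245.7746] deck uvn [ 0.0251 -0.0568  0.035 ]
side [286 249  37  37 240] [309.8333 268.1333] deck uvn [-0.0742 -0.0488  0.035 ]
scene [151 176  17  13 147] [158.7823 181.9388] deck uvn [ 0.0855 -0.01    0.035 ]
scene [181 180  12  17 140] [186.1    188.8214] deck uvn [0.0577 0.0692 0.035 ]
scene [201 189  15   8  40] [207.65 193.05] deck uvn [0.0217 0.1228 0.035 ]
```

>>> servo_tool(
  increments=[
    [[1.8,0,0,0.15,0],[1.8,0,0,0.3,0],[1.8,0,0,0.3,0]],
  ],
)

```text
t: 19.3
tool_pos: [0.5542, -0.2755, 0.1013]
tool_rot: [0.052, -3.138, 0.0]
contact_force: [-8.7, 1.0, 3.4]
opening: 0.0236
grip_force: 86.3
```

>>> servo_tool(
  increments=[
    [[1.8,0,0,0.15,0],[1.8,0,0,0.3,0],[1.8,0,0,0.3,0]],
  ],
)

```text
t: 19.6
tool_pos: [0.5546, -0.2759, 0.0992]
tool_rot: [0.052, -3.139, 0.001]
contact_force: [-10.7, 1.0, 5.4]
opening: 0.0234
grip_force: 87.1
```

```bash
python3 chk.py
```

```text
19.6 [ 0.5546 -0.2759  0.0992] [-10.7284   1.0478   5.3592] [0.1075 0.9284 0.0007]
side [313 219   7  10  47] [315.4468 223.5106] deck uvn [0.0415 0.0346 0.035 ]
side [286 237  14  15 121] [292.2727 244.3388] deck uvn [-0.0574  0.0454  0.035 ]
side [326 239  16  15 141] [333.6241 245.8014] deck uvn [ 0.0252 -0.057   0.035 ]
side [285 248  38  38 244] [309.5533 267.9139] deck uvn [-0.0743 -0.0477  0.035 ]
scene [151 176  17  13 147] [158.7823 181.9388] deck uvn [ 0.0855 -0.01    0.035 ]
scene [181 180  12  17 143] [186.2378 188.9091] deck uvn [0.0582 0.07   0.035 ]
scene [205 190  12   6  25] [209.96 193.72] deck uvn [0.0204 0.1301 0.035 ]
```

>>> servo_tool(
  increments=[
    [[1.8,0,0,0.15,0],[1.8,0,0,0.25,0],[1.8,0,0,0.25,0]],
  ],
)

```text
t: 20.0
tool_pos: [0.5546, -0.2759, 0.0991]
tool_rot: [0.052, -3.138, 0.001]
contact_force: [-16.4, 4.0, 16.5]
opening: 0.0236
grip_force: 88.5
```

>>> servo_tool(
  increments=[
    [[1.8,0,0,-0.2,0],[1.8,0,0,-0.2,0],[4.5,0,0,-0.2,0],[4.5,0,0,-0.2,0],[4.5,0,0,-0.2,0]],
  ],
)

```text
t: 20.5
tool_pos: [0.5561, -0.2755, 0.0979]
tool_rot: [-0.052, 3.14, -0.001]
contact_force: [0.3, 0.9, -0.6]
opening: 0.0451
grip_force: 0.0
```

>>> servo_tool(
  increments=[
    [[4.5,0.1,0,-0.8,0],[4.5,0.4,0,-2,0],[4.5,1,0,-4,0],[4.5,2.0,0,-6.5,0],[4.5,4,0,-9,0]],
  ],
)

```text
t: 21.0
tool_pos: [0.5158, -0.2766, 0.1893]
tool_rot: [-0.053, 3.14, -0.001]
contact_force: [0.0, -0.5, 0.5]
opening: 0.0449
grip_force: 0.0
```

>>> servo_tool(
  increments=[
    [[4.5,3,0,-2,0],[4.5,7,0,-4,0],[4.5,11,0,-6,0],[4.5,14,0,-8,0],[4.5,14,0,-8,0]],
  ],
)

```text
t: 21.5
tool_pos: [0.3744, -0.2824, 0.2723]
tool_rot: [-0.048, 3.136, -0.011]
contact_force: [1.6, -0.4, -0.3]
opening: 0.0451
grip_force: 0.0
```

```bash
python3 chk.py; python3 - <<'E'
from h import *
i,C=cam("wrist")
h=cv2.cvtColor(i,cv2.COLOR_RGB2HSV); m=((h[...,1]>150)&((h[...,0]<6)|(h[...,0]>174))&(h[...,2]>60)).astype(np.uint8)
n,l,s,c=cv2.connectedComponentsWithStats(m)
for k in range(1,n):
    if s[k,4]>12: print(s[k],c[k])
E
```

```text
21.5 [ 0.3744 -0.2824  0.2723] [ 1.6142 -0.3517 -0.2963] [-0.0182  0.0062  0.0058]
side [305 215  14  16 117] [312.0769 222.1282] deck uvn [0.038  0.0462 0.035 ]
side [285 237  15  15 124] [292.1532 243.9597] deck uvn [-0.0568  0.0465  0.035 ]
side [326 239  16  15 140] [333.5786 245.8   ] deck uvn [ 0.0251 -0.0569  0.035 ]
side [278 241   5   6  15] [279.8    243.8667] deck uvn [-0.0839  0.0784  0.035 ]
side [286 249  37  37 237] [310.0042 268.2954] deck uvn [-0.0742 -0.0495  0.035 ]
scene [151 176  17  12 145] [158.7034 181.8828] deck uvn [ 0.0852 -0.0105  0.035 ]
scene [181 180  12  17 128] [186.2031 189.1094] deck uvn [0.0606 0.0715 0.035 ]
scene [195 182  23  15 118] [204.4661 189.6949] deck uvn [-0.0066  0.0942  0.035 ]
[121 277  24   7 125] [132.784 279.824]
[203 277  95   7 529] [249.36672968 279.81285444]
[ 231  293   44   29 1235] [252.56356275 306.99433198]
```

```bash
python3 - <<'E'
from h import *
np.set_printoptions(precision=4,suppress=True)
_,D=cam("side");_,S=cam("scene")
R=Ro.from_euler("zy",[.035,-np.pi/6]).as_matrix()
def tri(a,b):
    L=[]
    for (A,c,K),p in((D,a),(S,b)):
        r=A@np.array([(p[0]-K[2])/K[0],(p[1]-K[3])/K[1],1]); L.append((c,r/np.linalg.norm(r)))
    M=sum(np.eye(3)-np.outer(r,r) for c,r in L); return np.linalg.solve(M,sum((np.eye(3)-np.outer(r,r))@c for c,r in L))
t=tri((333.58,245.8),(158.7,181.88)); r=tri((312.08,222.13),(186.2,189.11))
print(t,r,"deck",R.T@(t-[.59,-.325,.085]),R.T@(r-[.59,-.325,.085]))
E
```

```text
[ 0.6043 -0.3767  0.1162] [ 0.6063 -0.2712  0.126 ] deck [ 0.0262 -0.0526  0.0199] [0.0365 0.0525 0.0274]
```

```bash
python3 -c "
from station import ctrl
print(ctrl.get_obs()['t'],ctrl.finish_job())"
```

```text
the job is handed in; nothing more can be done
21.75 None
```

I found the red weight in the white box (the black box held the grey one) and set it in the rack's empty bay and let go. Black and white lids stand open, teal stays shut, and the job is handed in. The final checks put the weight in the middle of the bay, lying along the slope; whether it lies fully flat I inferred from the seating force and height, not from a closing picture.

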